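# Roll a toy roller up to the sprung stop

## Robot

A 7-joint arm with a two-finger parallel gripper is mounted at the origin on the work surface. World frame = base frame: x ahead of the robot, y to its left, z up, the work surface at z = 0. Lengths are in m, angles in rad, forces in N, time in s.
With the tool pointing down it reaches from about 0.425 to 0.875 m from the base axis. Payload 9.9 kg.
Tool frame: the origin (TCP) lies midway between the tips of the shut fingers; the grasp point (between the pads) lies 19 mm behind it (grip_point_offset is the distance from the TCP to the grasp point, in m); z points along the fingers, y is the line along which they close (so a half turn about z gives the same grasp; the last joint's range is limited). The gripper opens to 85 mm and grips with 20 to 120 N. Pads are 22 mm wide; open, the fingers measure 114 mm over their backs; the gripper's body (76 mm by 85 mm) begins 54 mm behind the grasp point. The pads swing forward as they close: fully open they stand 13 mm farther back than shut.
Start: joints at [1.089, 0.576, 0.025, 1.437, -0.015, 1.129, -0.057], TCP at [0.261, -0.622, 0.231] pointing down, gripper open.
Joint ranges: [-2.76, 2.76], [-0.34, 2.15], [-1.52, 1.57], [0.19, 2.46], [-1.09, 4.23], [0.17, 1.99], [-2.82, 2.82]. Speed limits (rad/s): [2.22, 2.22, 3.01, 3.01, 3.14, 3.14, 3.14].

## Interface

Orientations are given as a unit quaternion [x, y, z, w].
In Python, from cell import * gives the robot as it stands. The module is installed in compiled form; this text tells all that it offers.
- The arm moves only by the shell command python3 -m inch 'ROWS' [FORCE]. ROWS is a JSON object of lists of equal length, an entry for each row: "offset": the shift along the tool's x, y, z in units of 40 mm (1.0 is 40 mm), a list of three; "dr": the turn, a rotation vector about the tool's x, y, z in units of 8 degrees (1.0 is 8 degrees), a list of three; "jaw": the gripper's target within -1 to 1 (fully open at 1, half-way at 0, shut at -1). In form: {"offset": [[dx, dy, dz], ...], "dr": [[wx, wy, wz], ...], "jaw": [jaw, ...]}. A call has 1 to 20 rows; each row is the pose to reach, as a shift and turn from the pose commanded when the call began, along the tool's axes at that moment; what a row does not reach only later rows make up. A row lasts 1/10 s, in which the tool goes at most 50 mm and 8.59 degrees, less where a joint would pass 70% of its speed; a pose out of reach is approached as far as the arm can. A call with a gripper value outside its range is refused whole. The fingers move at their own pace and stop on an object; FORCE is the grip in N (left out, the last holds). Time passes only in rows, so rows that repeat a pose let the fingers close. It gives the time, the measured TCP pose, the force, the opening and the grip force at its end, in the units of the state.
- read_state(): the state, without advancing time (a new reading comes with each control period).
- capture(name): name is "scene" or "top" or "wrist"; returns a dict with "frame" (480x640x3 uint8, blue, green, red), "fx", "fy", "cx", "cy" (pixels), "k1" (the pictures are not rectified: a ray, as slopes to the right and down, at radius r is drawn at 1 + k1 r^2 times it, then the intrinsics apply), "R" (3x3) and "t" (3): a world point X has camera coordinates R X + t. Camera axes: x right, y down, z forward; pixel columns grow to the right and rows downward; lengths in m; the calibration is good to about 2 mm. A picture is of the moment at which its call begins. There is no depth.
- finish_job(): hands the job in; it is judged then, once.
Trained networks look in the newest picture that a camera, given by its name, has taken for a name from the list of things; names that differ only in an ending like _2 or _b are one class to them, and where a whole thing is asked for, a point or a joint stands for the part that bears it (a point fixed in the world has none). Each returns a list of dicts, best first, with "confidence" (0 to 1); they miss things now and then, are a little off and sometimes report something else, mostly with a low value. They report only what shows in the picture. A call takes as long as a camera call. They do not tell look-alikes from the thing itself.
- spot_in(camera, label): "position" ([x, y, z] in m, in the coordinates of the camera as it stood for that picture, good to about 4 mm: the middle of the surface that is visible of it).
The state is a dict: "time_s": time; "joint_pos": joint angles; "qvel": joint speeds; "tau": joint torques, N m; "position": TCP position; "ee_rot": TCP orientation; "contact_force": force on the tool from outside, world axes, zero at the start; "ft_torque": the same for the moment, N m; "opening": finger opening in m; "finger_force": force on a finger pad.
Only numpy, scipy, OpenCV 4.12 (cv2) and the standard library are available. Lean on these libraries where they do the work, as an engineer would, in place of code of your own. Each camera call takes 0.05 s, during which the arm holds its last target. There are 200 camera calls.

## Task

Without gripping or lifting it, push the striped wooden roller with the fingers from the flat landing slowly and steadily up the ramp, never letting it roll back or run free, until it presses the red sprung plate at the top at least half-way back. Push gently, leave the other toys and parts where they are, and finish while still holding the roller there with the fingers: the program ends with the push kept on.

Things in the scene. Friction and masses are not known exactly. Their poses are not given: they have to be found in the camera images.
- roller: pale wooden roller with red, blue and green bands, a plain cylinder 56 mm in diameter and 110 mm long, about 0.2 kg, rolls freely; origin at its very centre; its y axis is the roller's axis, parallel to the jig's y. It starts lying across the landing, 28 mm (its radius) above the landing surface.
- jig: fixed plywood jig, 400 x 142 mm, with a deck 85 mm wide and 12 mm high on its -y side; origin mid-length, mid-width, at bench height; x level, pointing up-ramp, y across, z up. White landing 22 mm above the bench, from a kerb (x -200 to -192 mm, 8 mm above the landing) to the ramp foot (x -45). Channel 118 mm wide between dark guides 12 mm thick, 12 mm above landing and ramp.
- ramp: the jig's white ramp, rising 10 degrees; origin on its surface, mid foot line, level with the landing; x up the slope, y across, z square out of the surface. The roller just touching the red plate has its centre at x 127, z 28 mm here; with the plate right back, x 139. Yellow housing behind the plate: to x 219, 48 mm above the ramp. Let go, the roller rolls back down.
- stop_face (a point): middle of the red stop plate's front face, 28 mm out from the ramp surface; the plate is 104 mm wide, reaches 46 mm above the ramp and moves with the joint
- stop_plate (a joint): how far the red sprung plate is pressed back up the slope, m: 0 = out, 0.012 = right back (end stop); half-way is 0.006. Spring 250 N/m: about 1 N to start moving it, 2.5 N half-way, 4 N right back; it springs out again when let go.
- walnut_spool: bystander: dark spool standing on the jig's side deck, 38 mm across, 48 mm high; origin under its centre
- toy_wheel: bystander: brown toy wheel lying on the side deck, 48 mm across, 18 mm high; origin under its centre
- finial: bystander: red-brown turned finial standing on the side deck, 28 mm across, 50 mm high; origin under its centre
- toy_truck: bystander: wooden toy truck on the bench, 200 x 100 x 115 mm; origin under its centre
- rocking_horse: bystander: dark toy rocking horse on the bench, 190 x 70 x 155 mm; origin under its middle
- spinning_top: bystander: white spinning top with coloured rings on the bench, 190 mm across, 52 mm high; origin under its centre
- glue_bottle: bystander: white glue bottle with orange cap, 56 mm across, 150 mm high; origin under its centre
Not all that is in view belongs to the job. Leave any black or purple look-alike of the roller alone.

How it is judged:
By the outcome, as a careful person would: the job done as asked, in the order asked, and still so for the second after the job is handed in, while the arm keeps its last pose, push and grip.
It also fails if it takes over 38 s, if anything falls off the work surface, if the arm or the gripper's body presses on something with over 40 N, if the wrist force passes 120 N, or if a joint passes its speed limit or range.

## Working session

There is one attempt and no reset: what is moved stays moved. The work goes in short steps, Python scripts to look and compute and a shell command to move; the robot and the scene stay as the last step left them, time stands still between calls to the robot, and variables do not carry over. Pictures are saved under pics/ and viewed, at most 10 in all, crops included, and the job is handed in when it is done.

```bash
mkdir -p pics; cat > h.py <<'E'
from cell import *
import numpy as np, cv2
from scipy.spatial.transform import Rotation as Ro
def w(c,p): return c["R"].T@(np.array(p)-c["t"])
def px(c,X):
    p=np.array(c["R"])@np.array(X)+np.array(c["t"]); s=p[:2]/p[2]; s=s*(1+c["k1"]*(s@s))
    return np.array([c["fx"]*s[0]+c["cx"],c["fy"]*s[1]+c["cy"]])
def cap(n):
    c=capture(n); c["R"]=np.array(c["R"]); c["t"]=np.array(c["t"]); return c
E
python3 - <<'E'
from h import *
np.set_printoptions(precision=4,suppress=True)
s=read_state(); print(s)
for n in ["scene","top"]:
    c=cap(n); cv2.imwrite(f"pics/{n}0.png",c["frame"]); print(n,"cam at",-c["R"].T@c["t"])
    for l in ["roller","jig","ramp","stop_face","walnut_spool","toy_wheel","finial","glue_bottle","toy_truck","rocking_horse","spinning_top"]:
        for d in spot_in(n,l)[:3]: print(l,round(d["confidence"],2),w(c,d["position"]),px(c,w(c,d["position"])))
E
```

```text
{'time_s': 0.0, 'joint_pos': array([ 1.0892,  0.5765,  0.0249,  1.4379, -0.015 ,  1.129 , -0.0565]), 'qvel': array([-0.0016, -0.0002, -0.0007, -0.0004, -0.0005,  0.0002, -0.0002]), 'tau': array([  0.0009, -76.5746,   2.2503, -28.5952,   0.0152,   0.0129,
        -0.    ]), 'position': array([ 0.2613, -0.6219,  0.2304]), 'ee_rot': array([ 0.9803,  0.1976, -0.0002, -0.0008]), 'contact_force': array([-0.0125,  0.2042,  0.6835]), 'ft_torque': array([-0.0233, -0.0714,  0.0335]), 'finger_force': 0.0, 'opening': 0.08531573637874267}
scene cam at [ 1.2488 -0.7149  0.7414]
roller 0.91 [ 0.3238 -0.2017  0.039 ] [202.7296 260.0275]
roller 0.9 [ 0.4578 -0.2774  0.0431] [207.4544 295.058 ]
roller 0.89 [ 0.5116 -0.0162  0.0639] [305.102  252.5303]
jig 0.82 [0.5818 0.061  0.0218] [345.0685 264.9352]
jig 0.36 [0.4954 0.5163 0.07  ] [419.8358 184.9942]
ramp 0.63 [0.5829 0.1425 0.0389] [365.7723 247.6863]
stop_face 0.7 [0.5985 0.1707 0.0807] [377.9925 232.8061]
walnut_spool 0.65 [ 0.5696 -0.0998  0.0464] [296.7988 281.7369]
walnut_spool 0.48 [0.6521 0.0416 0.0341] [360.9302 275.6208]
toy_wheel 0.58 [ 
[... 630 characters left out ...]
.0653 0.0336] [299.1636 238.2561]
ramp 0.69 [0.5635 0.1414 0.0412] [275.3008 237.5347]
stop_face 0.63 [0.585  0.1832 0.0955] [260.3151 228.4136]
walnut_spool 0.67 [ 0.5562 -0.0905  0.0621] [348.1454 236.8787]
toy_wheel 0.59 [ 0.5906 -0.0277  0.0253] [327.6632 228.6397]
glue_bottle 0.84 [0.6262 0.4338 0.1005] [178.5375 217.1068]
glue_bottle 0.68 [ 0.5963 -0.0272  0.0236] [327.4655 227.0029]
glue_bottle 0.27 [ 0.6348 -0.4404  0.0873] [459.3083 207.8782]
toy_truck 0.63 [0.4731 0.5254 0.0764] [150.2633 268.0975]
rocking_horse 0.61 [0.5607 0.0659 0.0342] [298.9698 238.0983]
spinning_top 0.63 [ 0.4432 -0.5256  0.0355] [485.4149 269.4823]
spinning_top 0.49 [0.6274 0.4308 0.0984] [179.7238 216.826 ]
```

View pics/scene0.png

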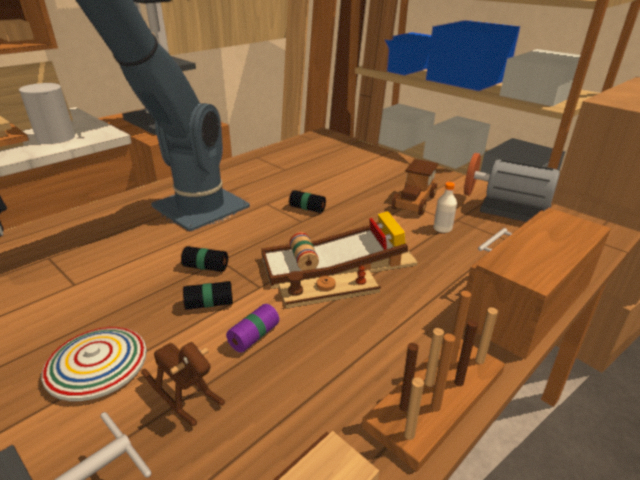

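View pics/top0.png

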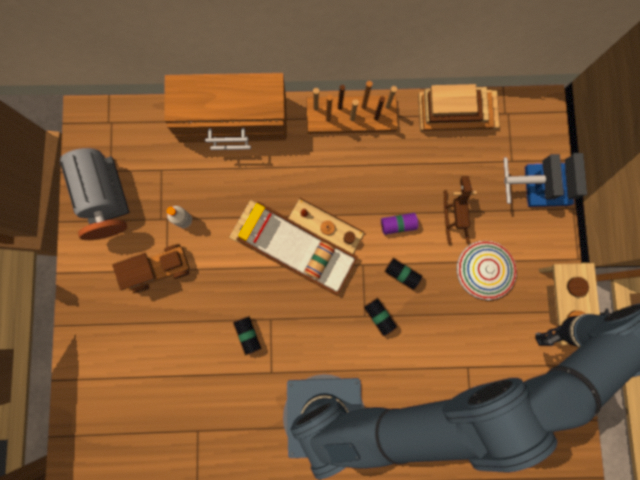

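The roller is at about (305,252) in the scene view and (320,260) in the top view. It lies on the lower right of the jig, and the ramp rises to the upper left, towards the red plate and yellow housing at (255,222) in the top view. The black and purple look-alikes lie off the jig. I'll take enlarged crops to fit the jig pose.

```bash
python3 - <<'E'
import cv2
for n,(x0,y0,k,W,H) in {"top":(222,190,5,160,115),"scene":(252,200,4.5,176,115)}.items():
    im=cv2.imread(f"pics/{n}0.png")[y0:y0+H,x0:x0+W]
    im=cv2.resize(im,None,fx=k,fy=k,interpolation=cv2.INTER_CUBIC)
    for i in range(0,W,20): cv2.putText(im,str(x0+i),(int(i*k),10),0,.35,(0,0,0),1); cv2.line(im,(int(i*k),12),(int(i*k),18),(0,0,255),1)
    for i in range(0,H,20): cv2.putText(im,str(y0+i),(0,int(i*k)+4),0,.35,(0,0,0),1); cv2.line(im,(24,int(i*k)),(30,int(i*k)),(0,0,255),1)
    cv2.imwrite(f"pics/{n}crop.png",im)
E
```

```text
(no output)
```

View pics/topcrop.png

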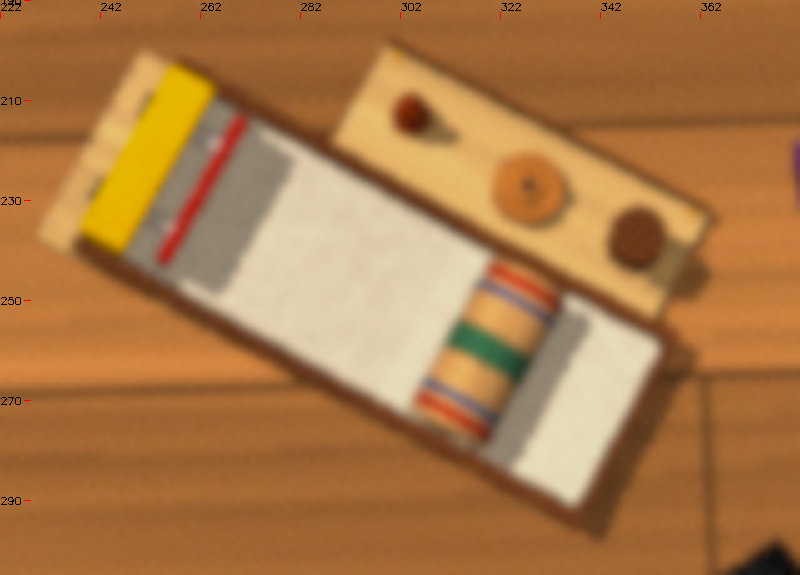

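View pics/scenecrop.png

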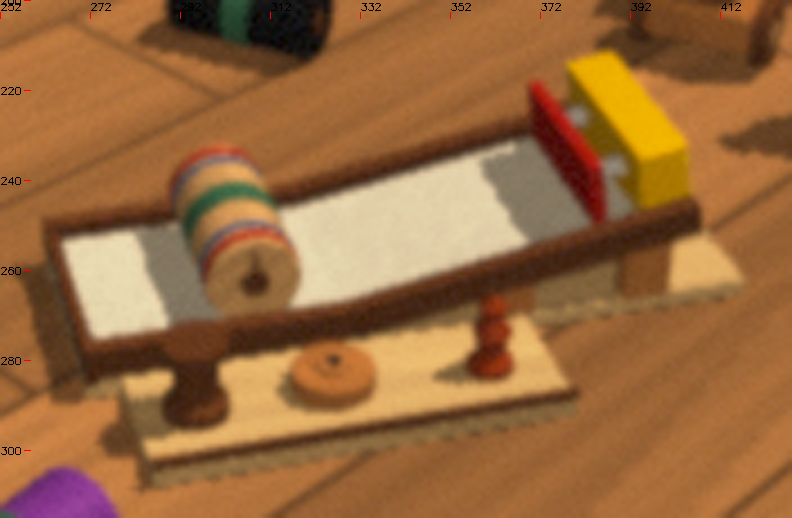

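```bash
cat > fit.py <<'E'
from h import *
from scipy.optimize import least_squares
np.set_printoptions(precision=4,suppress=True)
T,S=cap("top"),cap("scene"); c,s=np.cos(np.radians(10)),np.sin(np.radians(10))
rp=lambda x,y,z:(-.045+x*c-z*s,y,.022+x*s+z*c)
L=[(T,(338,293.6),(-.2,.071,.03)),(T,(355,257),(-.2,-.071,.03)),(T,(337.6,291.6),(-.192,.059,.03)),(T,(354,259),(-.192,-.059,.03)),
(T,(251,200),(.2,-.071,.006)),(T,(229.6,237.6),(.2,.071,.006)),(T,(270,213.4),rp(.157,-.052,.046)),(T,(254.6,242.4),rp(.157,.052,.046)),
(S,(369.8,218.2),rp(.155,.052,.046)),(S,(386,235.6),rp(.155,-.052,.046)),(S,(262.7,249.3),(-.2,.071,.034)),(S,(270.9,277.8),(-.2,-.071,.034)),(S,(416.9,261.8),(.2,-.071,.006)),
(T,(319.4,260.),"c"),(S,(308.2,262.9),"e")]
def P(p,X): 
    a=p[2]; return np.array([p[0]+X[0]*np.cos(a)-X[1]*np.sin(a),p[1]+X[0]*np.sin(a)+X[1]*np.cos(a),X[2]])
def f(p):
    r=[]
    for C,u,X in L:
        if X=="c": X=(p[3],p[4],.055)
        if X=="e": X=(p[3],p[4]-.055,.05)
        r+=list(px(C,P(p,X))-u)
    return r
q=least_squares(f,[.55,.06,1.05,-.1,0],loss="soft_l1"); p=q.x
print(p,np.degrees(p[2])); print(np.array(f(p)).reshape(-1,2))
np.save("p.npy",p)
print("roller",P(p,(p[3],p[4],.05)))
st=read_state(); Rt=Ro.from_quat(st["ee_rot"]).as_matrix(); print(Rt,st["position"])
E
python3 fit.py
```

```text
[ 0.5366  0.0873  1.0528 -0.1001  0.0008] 60.32094988967402
[[-0.7851  1.1985]
 [ 2.7857 -1.3666]
 [-0.854  -1.3346]
 [-0.1452 -1.2581]
 [-1.1508 -0.1938]
 [-0.9299 -0.3283]
 [ 0.8608 -0.1124]
 [ 0.0182  0.054 ]
 [-1.2279 -1.1149]
 [-3.2564  0.5773]
 [-1.4525 -2.2397]
 [ 0.1103 -0.5241]
 [ 0.5668  0.6174]
 [ 0.5198 -0.1498]
 [ 0.1924 -0.7306]]
roller [0.4863 0.0008 0.05  ]
[[ 0.9219  0.3874 -0.    ]
 [ 0.3874 -0.9219  0.    ]
 [ 0.     -0.     -1.    ]] [ 0.2615 -0.6223  0.2313]
```

```bash
cat > go.py <<'E'
import sys
from h import *
np.set_printoptions(precision=3,suppress=True)
p=np.load("p.npy"); c,s=np.cos(p[2]),np.sin(p[2])
def J2W(X): return np.array([p[0]+X[0]*c-X[1]*s,p[1]+X[0]*s+X[1]*c,X[2]])
def W2J(X): d=X-np.array([p[0],p[1],0]); return np.array([c*d[0]+s*d[1],-s*d[0]+c*d[1],d[2]])
st=read_state(); Rt=Ro.from_quat(st["ee_rot"]).as_matrix()
Jx=np.array([[c,-s,0],[s,c,0],[0,0,1]])
Rd=Jx@np.diag([1,-1,-1])
if len(sys.argv)>1:
    X=[float(a) for a in sys.argv[1:4]]
    print("offset",Rt.T@(J2W(X)-st["position"])/.04,"dr",np.degrees(Ro.from_matrix(Rt.T@Rd).as_rotvec())/8)
print("t",st["time_s"],"tcp jig",W2J(st["position"]),"F jig",Jx.T@st["contact_force"],"open",st["opening"],"J",st["joint_pos"])
E
python3 go.py -0.160 0.0 0.180
```

```text
offset [ 10.04  -11.255   1.282] dr [-0.    -0.    -4.691]
t 1.3 tcp jig [-0.753 -0.112  0.231] F jig [-0.219 -0.591  1.066] open 0.08517497465850704 J [ 1.089  0.576  0.025  1.437 -0.015  1.129 -0.057]
```

```bash
python3 -m inch '{"offset":[[1,-1.1,0.1],[2,-2.2,0.2],[2.8,-3.1,0.3],[3.6,-4,0.4],[4.4,-4.9,0.5],[5.2,-5.8,0.6],[6,-6.7,0.7],[6.8,-7.6,0.8],[7.6,-8.5,0.9],[8.4,-9.4,1],[9.2,-10.3,1.1],[9.7,-10.9,1.2],[10,-11.2,1.28],[10.04,-11.25,1.28],[10.04,-11.25,1.28],[10.04,-11.25,1.28],[10.04,-11.25,1.28]],"dr":[[0,0,-0.4],[0,0,-0.8],[0,0,-1.2],[0,0,-1.6],[0,0,-2],[0,0,-2.4],[0,0,-2.8],[0,0,-3.2],[0,0,-3.6],[0,0,-4],[0,0,-4.4],[0,0,-4.6],[0,0,-4.69],[0,0,-4.69],[0,0,-4.69],[0,0,-4.69],[0,0,-4.69]],"jaw":[0,0,0,0,0,0,0,0,0,0,0,0,0,0,0,0,0]}'
python3 go.py -0.160 0.0 0.034
python3 - <<'E'
from h import *
p=np.load("p.npy"); c,s=np.cos(p[2]),np.sin(p[2])
np.set_printoptions(precision=4,suppress=True)
C=cap("wrist"); im=C["frame"].copy()
for l in ["roller","stop_face","jig"]:
    for d in spot_in("wrist",l)[:2]: print(l,d["confidence"],w(C,d["position"]))
def m(X,col):
    u=px(C,(p[0]+X[0]*c-X[1]*s,p[1]+X[0]*s+X[1]*c,X[2])); cv2.drawMarker(im,tuple(int(round(float(v))) for v in u),col,0,14,2); print(X,u)
for y in(.071,-.071): m((-.2,y,.032),(0,0,255)); 
for y in (.059,-.059): m((-.192,y,.022),(255,0,255)); m((-.045,y,.022),(255,255,0))
for y in (.055,-.055):
    for z in (0.05,): m((p[3],p[4]+y,z),(0,255,0))
cv2.imwrite("pics/w1.png",im)
E
```

```text
time_s: 3.0
position: [0.4571, -0.0532, 0.1803]
ee_rot: [0.865, 0.501, -0.0, 0.0]
contact_force: [0.2, 0.2, 0.2]
opening: 0.0424
finger_force: 0.0
offset [ 0.038 -0.016  3.657] dr [ 0.002  0.003 -0.018]
t 3.0 tcp jig [-0.161 -0.001  0.18 ] F jig [ 0.32  -0.091  0.199] open 0.042433592285509615 J [ 0.224  0.331 -0.278  2.046  0.128  0.781 -0.651]
roller 0.95 [ 0.3502 -0.1593  0.0465]
roller 0.83 [ 0.5909 -0.2295  0.0486]
jig 0.59 [ 0.5246 -0.0066  0.0236]
(-0.2, 0.071, 0.032) [236.424  272.4934]
(-0.2, -0.071, 0.032) [417.9719 271.8937]
(-0.192, 0.059, 0.022) [253.4229 258.5826]
(-0.045, 0.059, 0.022) [241.7028  58.9284]
(-0.192, -0.059, 0.022) [400.8985 258.0943]
(-0.045, -0.059, 0.022) [411.1568  58.3458]
(np.float64(-0.10005287520509568), np.float64(0.055813118156005356), 0.05) [243.0091 141.992 ]
(np.float64(-0.10005287520509568), np.float64(-0.054186881843994644), 0.05) [407.9217 141.4292]
```

View pics/w1.png

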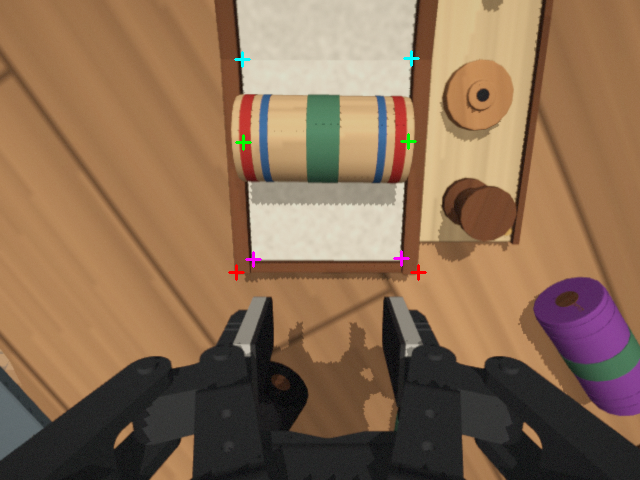

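The overlay agrees with the wrist picture: the kerb corners are at (236,272) and (418,272), and the roller spans columns 233–413 and rows 95–183. The fingers are centred between the guides, so I'm lowering them behind the roller.

```bash
python3 -m inch '{"offset":[[0,0,0.6],[0,0,1.4],[0,0,2.2],[0,0,2.8],[0,0,3.2],[0,0,3.45],[0,0,3.6],[0,0,3.65],[0,0,3.65]],"dr":[[0,0,0],[0,0,0],[0,0,0],[0,0,0],[0,0,0],[0,0,0],[0,0,0],[0,0,0],[0,0,0]],"jaw":[0,0,0,0,0,0,0,0,0]}'
python3 go.py -0.147 0.0 0.034
python3 - <<'E'
from h import *
C=cap("wrist"); cv2.imwrite("pics/w2.png",C["frame"])
E
```

```text
time_s: 4.1
position: [0.4577, -0.0519, 0.0344]
ee_rot: [0.865, 0.502, 0.0, 0.0]
contact_force: [0.9, -0.8, -0.3]
opening: 0.0425
finger_force: 0.0
offset [ 0.326 -0.01   0.01 ] dr [ 0.004 -0.002 -0.002]
t 4.1 tcp jig [-0.16  -0.     0.034] F jig [-0.21  -1.184 -0.27 ] open 0.04248285934955404 J [ 0.136  0.572 -0.181  2.199  0.259  0.39  -0.775]
```

View pics/w2.png

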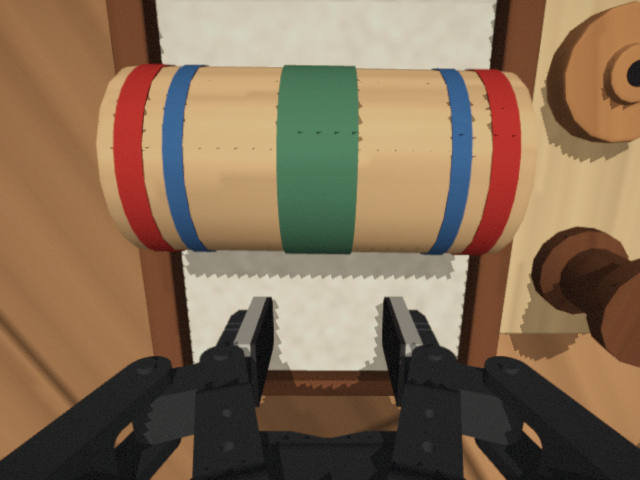

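The fingers are down behind the roller, with its rear edge at about row 252 and the pads at columns 250 and 400. The gap is clear and symmetric, so I'm approaching slowly.

```bash
python3 -m inch '{"offset":[[0.05,0,0],[0.1,0,0],[0.15,0,0],[0.2,0,0],[0.225,0,0],[0.25,0,0],[0.275,0,0],[0.3,0,0],[0.325,0,0],[0.35,0,0],[0.375,0,0],[0.4,0,0],[0.425,0,0],[0.45,0,0],[0.475,0,0],[0.5,0,0],[0.525,0,0],[0.55,0,0],[0.575,0,0],[0.6,0,0]],"dr":[[0,0,0],[0,0,0],[0,0,0],[0,0,0],[0,0,0],[0,0,0],[0,0,0],[0,0,0],[0,0,0],[0,0,0],[0,0,0],[0,0,0],[0,0,0],[0,0,0],[0,0,0],[0,0,0],[0,0,0],[0,0,0],[0,0,0],[0,0,0]],"jaw":[0,0,0,0,0,0,0,0,0,0,0,0,0,0,0,0,0,0,0,0]}'
python3 go.py -0.130 0.0 0.034
python3 - <<'E'
from h import *
C=cap("wrist"); cv2.imwrite("pics/w3.png",C["frame"])
E
```

```text
time_s: 6.15
position: [0.4693, -0.0309, 0.0341]
ee_rot: [0.865, 0.502, -0.0, -0.0]
contact_force: [-0.3, 0.2, -0.6]
opening: 0.0422
finger_force: 0.0
offset [ 0.151 -0.003  0.002] dr [-0.     0.    -0.001]
t 6.15 tcp jig [-0.136 -0.     0.034] F jig [ 0.056  0.344 -0.576] open 0.04217988349166408 J [ 0.089  0.58  -0.178  2.174  0.249  0.406 -0.808]
```

View pics/w3.png

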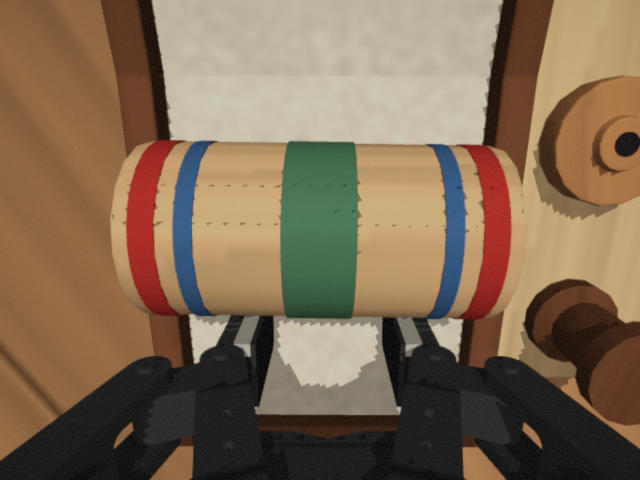

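The roller's lower edge is now at about row 318 and hides the fingertips, so the fingers are at contact or within a millimetre or two. I'm carrying on at an even pace.

```bash
python3 -m inch '{"offset":[[0.025,0,0],[0.05,0,0],[0.08,0,0],[0.11,0,0],[0.14,0,0],[0.17,0,0],[0.205,0,0],[0.24,0,0],[0.275,0,0],[0.31,0,0],[0.345,0,0],[0.38,0,0],[0.415,0,0],[0.45,0,0],[0.485,0,0],[0.52,0,0],[0.555,0,0],[0.59,0,0],[0.625,0,0],[0.66,0,0]],"dr":[[0,0,0],[0,0,0],[0,0,0],[0,0,0],[0,0,0],[0,0,0],[0,0,0],[0,0,0],[0,0,0],[0,0,0],[0,0,0],[0,0,0],[0,0,0],[0,0,0],[0,0,0],[0,0,0],[0,0,0],[0,0,0],[0,0,0],[0,0,0]],"jaw":[0,0,0,0,0,0,0,0,0,0,0,0,0,0,0,0,0,0,0,0]}'
python3 go.py -0.0864 0.0 0.034
python3 - <<'E'
from h import *
C=cap("wrist"); f=C["frame"]; cv2.imwrite("pics/w4.png",f)
A=cv2.imread("pics/w3.png")
for g in (A,f):   # green band rows, centre column
    h=cv2.cvtColor(g[:,300:340],cv2.COLOR_BGR2HSV); m=((h[...,0]>50)&(h[...,0]<95)&(h[...,1]>90)).mean(1)>.6; r=np.where(m)[0]; print(r.min(),r.max())
E
```

```text
time_s: 8.2
position: [0.4824, -0.008, 0.0341]
ee_rot: [0.865, 0.502, 0.0, -0.0]
contact_force: [-0.1, 0.2, -0.4]
opening: 0.0427
finger_force: 0.0
offset [ 0.58  -0.004  0.002] dr [ 0.    -0.    -0.001]
t 8.2 tcp jig [-0.11  -0.     0.034] F jig [ 0.108  0.179 -0.374] open 0.04265842951104042 J [ 0.04   0.59  -0.176  2.144  0.238  0.425 -0.843]
143 316
143 316
```

The green band spans rows 143–316 both before and after 26 mm of travel, so the roller is staying on the fingers. Next I'll work out the roller-to-TCP distance from those edges.

```bash
cat > off.py <<'E'
from h import *
from go import J2W,W2J
from scipy.optimize import minimize
C=cap("wrist"); st=read_state(); T=W2J(st["position"]); t=np.linspace(0,2*np.pi,721)
def rows(x,z):
    r=[px(C,J2W((x+.028*np.cos(a),0,z+.028*np.sin(a))))[1] for a in t]; return min(r),max(r)
h=cv2.cvtColor(C["frame"][:,300:340],cv2.COLOR_BGR2HSV); m=((h[...,0]>50)&(h[...,0]<95)&(h[...,1]>90)).mean(1)>.6; r=np.where(m)[0]
e=lambda v:(rows(*v)[0]-r.min())**2+(rows(*v)[1]-r.max()-1)**2
q=minimize(e,(T[0]+.038,.05),method="Nelder-Mead",options=dict(xatol=1e-5,fatol=1e-3)); print("rows",r.min(),r.max(),"roller jig x,z",q.x,"err",q.fun,"rel TCP",q.x-T[[0,2]])
E
python3 off.py
```

```text
t 8.25 tcp jig [-0.109 -0.     0.034] F jig [ 0.41  -0.135  0.575] open 0.04265779010561604 J [ 0.039  0.59  -0.176  2.144  0.238  0.425 -0.843]
rows 142 315 roller jig x,z [-0.069  0.05 ] err 9.199075177191135e-06 rel TCP [0.04  0.016]
```

The roller centre sits 40 mm ahead of the TCP and 16 mm above it. The ramp foot is about 22 mm further on, so I'll start rising there.

```bash
python3 -m inch '{"offset":[[0.03,0,0],[0.06,0,0],[0.095,0,0],[0.13,0,0],[0.165,0,0],[0.2,0,0],[0.235,0,0],[0.27,0,0],[0.305,0,0],[0.34,0,0],[0.375,0,0],[0.41,0,0],[0.445,0,0],[0.48,0,0],[0.515,0,0],[0.55,0,0],[0.585,0,-0.006],[0.62,0,-0.012],[0.655,0,-0.018],[0.69,0,-0.024]],"dr":[[0,0,0],[0,0,0],[0,0,0],[0,0,0],[0,0,0],[0,0,0],[0,0,0],[0,0,0],[0,0,0],[0,0,0],[0,0,0],[0,0,0],[0,0,0],[0,0,0],[0,0,0],[0,0,0],[0,0,0],[0,0,0],[0,0,0],[0,0,0]],"jaw":[0,0,0,0,0,0,0,0,0,0,0,0,0,0,0,0,0,0,0,0]}'
python3 go.py -0.0864 0.0 0.034
python3 -m inch '{"offset":[[0.035,0,-0.006],[0.07,0,-0.012],[0.11,0,-0.019],[0.15,0,-0.026],[0.19,0,-0.033],[0.23,0,-0.04],[0.27,0,-0.047],[0.31,0,-0.054],[0.35,0,-0.061],[0.39,0,-0.068],[0.43,0,-0.075],[0.47,0,-0.082],[0.51,0,-0.089],[0.55,0,-0.096],[0.59,0,-0.103],[0.63,0,-0.11],[0.67,0,-0.117],[0.71,0,-0.124],[0.75,0,-0.131],[0.79,0,-0.138]],"dr":[[0,0,0],[0,0,0],[0,0,0],[0,0,0],[0,0,0],[0,0,0],[0,0,0],[0,0,0],[0,0,0],[0,0,0],[0,0,0],[0,0,0],[0,0,0],[0,0,0],[0,0,0],[0,0,0],[0,0,0],[0,0,0],[0,0,0],[0,0,0]],"jaw":[0,0,0,0,0,0,0,0,0,0,0,0,0,0,0,0,0,0,0,0]}'
python3 off.py
```

```text
time_s: 10.3
position: [0.496, 0.0159, 0.0351]
ee_rot: [0.865, 0.502, -0.0, 0.0]
contact_force: [-1.0, -1.5, 1.9]
opening: 0.043
finger_force: 1.0
offset [-0.106 -0.004  0.027] dr [-0.     0.001 -0.002]
t 10.3 tcp jig [-0.082 -0.     0.035] F jig [-1.739  0.111  1.855] open 0.043032572704362566 J [-0.008  0.6   -0.174  2.109  0.227  0.451 -0.875]
time_s: 12.3
position: [0.5117, 0.0435, 0.0406]
ee_rot: [0.865, 0.502, -0.0, -0.0]
contact_force: [-0.8, -1.8, 2.4]
opening: 0.0426
finger_force: 1.0
t 12.3 tcp jig [-0.05  -0.     0.041] F jig [-1.938 -0.227  2.377] open 0.042640193114232096 J [-0.057  0.605 -0.176  2.061  0.212  0.492 -0.909]
rows 144 316 roller jig x,z [-0.011  0.056] err 7.868272489620272e-05 rel TCP [0.039 0.016]
```

The roller is on the ramp and pressed against the fingers with about 2 N. The fingertip friction is noticeable, so I'll let the fingers sink slightly relative to the roller on the way up. At the plate I can then rise with the roller's turning surface, which keeps the push light.

```bash
M='[0,0,0]'; python3 -m inch '{"offset":[[0.04,0,-0.004],[0.08,0,-0.008],[0.12,0,-0.011],[0.16,0,-0.014],[0.2,0,-0.018],[0.24,0,-0.021],[0.28,0,-0.025],[0.32,0,-0.028],[0.36,0,-0.031],[0.4,0,-0.035],[0.44,0,-0.038],[0.48,0,-0.041],[0.52,0,-0.045],[0.56,0,-0.048],[0.6,0,-0.052],[0.64,0,-0.055],[0.68,0,-0.058],[0.72,0,-0.062],[0.76,0,-0.065],[0.8,0,-0.069]],"dr":[[0,0,0],[0,0,0],[0,0,0],[0,0,0],[0,0,0],[0,0,0],[0,0,0],[0,0,0],[0,0,0],[0,0,0],[0,0,0],[0,0,0],[0,0,0],[0,0,0],[0,0,0],[0,0,0],[0,0,0],[0,0,0],[0,0,0],[0,0,0]],"jaw":[0,0,0,0,0,0,0,0,0,0,0,0,0,0,0,0,0,0,0,0]}'
python3 off.py
```

```text
time_s: 14.35
position: [0.5276, 0.0713, 0.0433]
ee_rot: [0.865, 0.502, 0.0, -0.0]
contact_force: [-1.2, -1.4, 2.2]
opening: 0.0424
finger_force: 1.2
t 14.35 tcp jig [-0.018 -0.     0.043] F jig [-1.773  0.379  2.206] open 0.042369625434257416 J [-0.105  0.618 -0.175  2.011  0.202  0.529 -0.942]
rows 146 322 roller jig x,z [0.02  0.062] err 2.417290092433892e-05 rel TCP [0.038 0.019]
```

```bash
python3 -m inch '{"offset":[[0.04,0,-0.004],[0.08,0,-0.008],[0.12,0,-0.011],[0.16,0,-0.014],[0.2,0,-0.018],[0.24,0,-0.021],[0.28,0,-0.025],[0.32,0,-0.028],[0.36,0,-0.031],[0.4,0,-0.035],[0.44,0,-0.038],[0.48,0,-0.041],[0.52,0,-0.045],[0.56,0,-0.048],[0.6,0,-0.052],[0.64,0,-0.055],[0.68,0,-0.058],[0.72,0,-0.062],[0.76,0,-0.065],[0.8,0,-0.069]],"dr":[[0,0,0],[0,0,0],[0,0,0],[0,0,0],[0,0,0],[0,0,0],[0,0,0],[0,0,0],[0,0,0],[0,0,0],[0,0,0],[0,0,0],[0,0,0],[0,0,0],[0,0,0],[0,0,0],[0,0,0],[0,0,0],[0,0,0],[0,0,0]],"jaw":[0,0,0,0,0,0,0,0,0,0,0,0,0,0,0,0,0,0,0,0]}'
python3 off.py
python3 -m inch '{"offset":[[0.035,0,-0.003],[0.07,0,-0.006],[0.105,0,-0.009],[0.14,0,-0.012],[0.175,0,-0.015],[0.21,0,-0.018],[0.245,0,-0.021],[0.28,0,-0.024],[0.315,0,-0.027],[0.35,0,-0.03],[0.385,0,-0.033],[0.42,0,-0.036]],"dr":[[0,0,0],[0,0,0],[0,0,0],[0,0,0],[0,0,0],[0,0,0],[0,0,0],[0,0,0],[0,0,0],[0,0,0],[0,0,0],[0,0,0]],"jaw":[0,0,0,0,0,0,0,0,0,0,0,0]}'
python3 off.py
python3 - <<'E'
from h import *
C=cap("wrist"); cv2.imwrite("pics/w5.png",C["frame"])
E
```

```text
time_s: 16.4
position: [0.5434, 0.0991, 0.0461]
ee_rot: [0.865, 0.502, -0.0, -0.0]
contact_force: [-2.1, -3.9, 3.3]
opening: 0.0428
finger_force: 2.0
t 16.4 tcp jig [ 0.014 -0.     0.046] F jig [-4.452 -0.079  3.287] open 0.04279801089418698 J [-0.15   0.632 -0.174  1.958  0.192  0.567 -0.972]
rows 146 327 roller jig x,z [0.053 0.068] err 1.715295432702516e-05 rel TCP [0.038 0.022]
time_s: 17.65
position: [0.5518, 0.1137, 0.0476]
ee_rot: [0.865, 0.502, 0.0, -0.0]
contact_force: [-1.5, -3.7, 3.1]
opening: 0.0431
finger_force: 2.0
t 17.65 tcp jig [ 0.03  -0.     0.048] F jig [-3.97  -0.555  3.057] open 0.043106614250363225 J [-0.173  0.641 -0.174  1.928  0.187  0.588 -0.987]
rows 147 329 roller jig x,z [0.069 0.071] err 0.00012705700295860295 rel TCP [0.038 0.023]
```

View pics/w5.png

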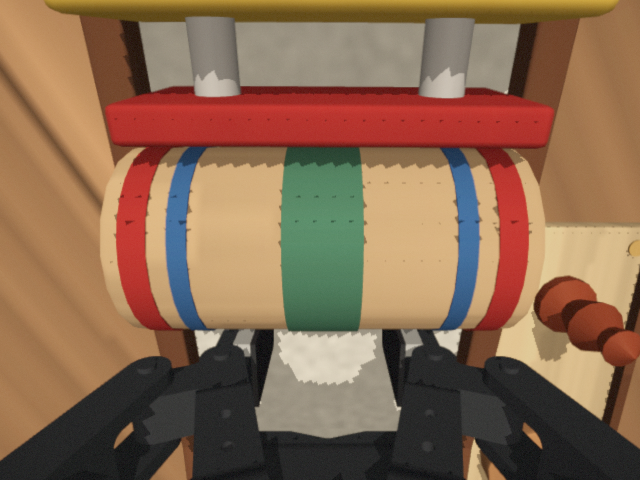

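The plate's lower front edge is at about row 147, right at the roller's upper edge, so there are only a few millimetres to go. The plate is still out and the rods show at rows 18–90. I'm pressing slowly now and rising with the roller surface.

```bash
cat > plate.py <<'E'
from h import *
from go import J2W
C=cap("wrist"); c,s=np.cos(np.radians(10)),np.sin(np.radians(10))
col=C["frame"][:160,310:340].astype(int).mean(1)
red=(col[:,2]-col[:,1]>60)&(col[:,0]<90)&(col[:,1]<90); r=np.where(red)[0]
row=lambda X,z: px(C,J2W((-.045+X*c-z*s,0,.022+X*s+z*c)))[1]
xs=np.linspace(.14,.19,501); back=[row(x,.046) for x in xs]
print("red rows",r.min(),r.max(),"top upper edge at ramp x",xs[np.argmin(np.abs(np.array(back)-r.min()))])
E
python3 plate.py
python3 -m inch '{"offset":[[0.03,0,-0.005],[0.06,0,-0.01],[0.09,0,-0.015],[0.12,0,-0.02],[0.15,0,-0.025],[0.17,0,-0.045],[0.19,0,-0.065],[0.21,0,-0.085],[0.23,0,-0.105],[0.25,0,-0.125],[0.27,0,-0.145],[0.29,0,-0.165],[0.31,0,-0.185],[0.33,0,-0.205]],"dr":[[0,0,0],[0,0,0],[0,0,0],[0,0,0],[0,0,0],[0,0,0],[0,0,0],[0,0,0],[0,0,0],[0,0,0],[0,0,0],[0,0,0],[0,0,0],[0,0,0]],"jaw":[0,0,0,0,0,0,0,0,0,0,0,0,0,0]}'
python3 off.py; python3 plate.py
```

```text
t 17.75 tcp jig [ 0.031 -0.     0.048] F jig [-2.288 -0.418  1.521] open 0.04275028735809084 J [-0.173  0.641 -0.174  1.928  0.187  0.587 -0.987]
red rows 88 146 top upper edge at ramp x 0.1676
time_s: 19.2
position: [0.5581, 0.1249, 0.0557]
ee_rot: [0.865, 0.502, -0.0, 0.0]
contact_force: [-2.3, -2.8, -1.4]
opening: 0.0426
finger_force: 1.9
t 19.2 tcp jig [ 0.043 -0.     0.056] F jig [-3.537  0.628 -1.414] open 0.042642830740121596 J [-0.188  0.637 -0.176  1.9    0.181  0.62  -0.996]
rows 163 320 roller jig x,z [0.076 0.061] err 2.6002787702615092e-05 rel TCP [0.032 0.005]
t 19.25 tcp jig [ 0.044 -0.     0.056] F jig [-2.999  0.329 -1.459] open 0.04256864641606309 J [-0.188  0.637 -0.176  1.9    0.181  0.62  -0.996]
red rows 102 159 top upper edge at ramp x 0.1777
```

The plate edge has moved back from 0.1676 to 0.1777, which is about 10 mm, while my other estimate gives at least 6.5 mm. I'll press a little further in small steps and watch the force.

```bash
python3 -m inch '{"offset":[[0.015,0,-0.01],[0.03,0,-0.02],[0.03,0,-0.02],[0.03,0,-0.02]],"dr":[[0,0,0],[0,0,0],[0,0,0],[0,0,0]],"jaw":[0,0,0,0]}'
python3 go.py; python3 plate.py
python3 -c "
from h import *
cv2.imwrite('pics/w6.png',cap('wrist')['frame'])"
```

```text
time_s: 19.7
position: [0.5588, 0.126, 0.0565]
ee_rot: [0.865, 0.502, -0.0, -0.0]
contact_force: [-1.8, -1.7, -1.7]
opening: 0.0429
finger_force: 1.9
t 19.7 tcp jig [ 0.045 -0.     0.057] F jig [-2.386  0.709 -1.69 ] open 0.042864081171156 J [-0.189  0.637 -0.177  1.897  0.18   0.623 -0.997]
t 19.7 tcp jig [ 0.045 -0.     0.057] F jig [-2.386  0.709 -1.69 ] open 0.042864081171156 J [-0.189  0.637 -0.177  1.897  0.18   0.623 -0.997]
red rows 102 159 top upper edge at ramp x 0.17880000000000001
```

View pics/w6.png

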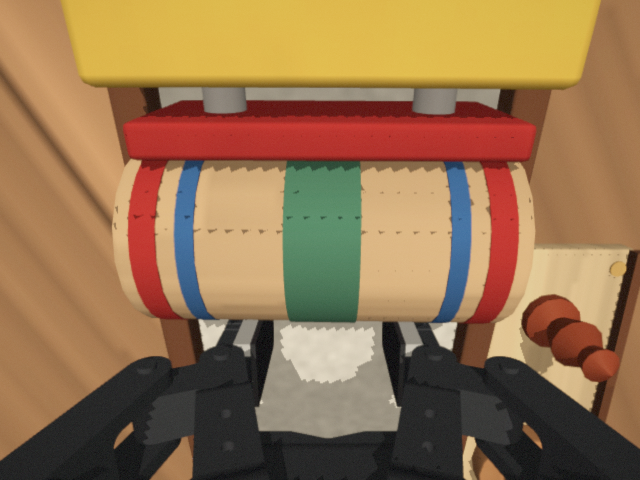

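The rods have almost vanished into the housing (rows 88–110) and the roller sits squarely between the fingers and the plate. I'll add one small push along the slope for margin and hold it.

```bash
python3 -m inch '{"offset":[[0.015,0,-0.003],[0.03,0,-0.005],[0.03,0,-0.005],[0.03,0,-0.005],[0.03,0,-0.005],[0.03,0,-0.005]],"dr":[[0,0,0],[0,0,0],[0,0,0],[0,0,0],[0,0,0],[0,0,0]],"jaw":[0,0,0,0,0,0]}'
python3 go.py; python3 plate.py; python3 go.py
```

```text
time_s: 20.4
position: [0.5594, 0.1271, 0.0567]
ee_rot: [0.865, 0.502, 0.0, -0.0]
contact_force: [-2.1, -2.9, -1.4]
opening: 0.0427
finger_force: 2.1
t 20.4 tcp jig [ 0.046 -0.     0.057] F jig [-3.535  0.359 -1.401] open 0.04274664581598707 J [-0.191  0.638 -0.177  1.895  0.18   0.624 -0.998]
t 20.4 tcp jig [ 0.046 -0.     0.057] F jig [-3.535  0.359 -1.401] open 0.04274664581598707 J [-0.191  0.638 -0.177  1.895  0.18   0.624 -0.998]
red rows 102 159 top upper edge at ramp x 0.1801
t 20.45 tcp jig [ 0.046 -0.     0.057] F jig [-3.452 -0.257 -0.577] open 0.04271961436512826 J [-0.191  0.638 -0.177  1.895  0.18   0.624 -0.998]
```

```bash
python3 -c "
from cell import *
print(finish_job())"
```

```text
the job is handed in; nothing more can be done
None
```

The roller was pushed steadily up the ramp and is still held by the fingers against the red plate, pressed back about 9–12 mm (half-way is 6 mm) with about 3.5 N; I saw no other parts move, and the job was handed in at about 20 s.

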